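# Load the dowel feeder by tipping its tray, then start it

## Task

Load the dowel feeder on the bench and start it. Tip the tray up by its red handle bar so that all three dowel blanks run down along the guide rail in single file into the groove, and lower the tray again; then push the file down the groove, through the sprung flap, until the first blank sits against the feed rollers and all three touch end to end. When they are home press the white button (dust extraction) and after it the green one (feed), one at a time; never press the red one, and leave the other things on the bench where they are.

Things in the scene. Friction and masses are not known exactly. Their poses are not given: they have to be found in the camera images.
- feeder: Dowel feeder fixed to the bench: plywood base 150 x 625 mm with, from +y to -y, a tipping tray, a V-groove track and a green feed head. Origin on the bench under its middle. The groove runs along its y axis at x = +30 mm; blanks travel to -y. Guide rail: upright aluminium board beyond (+x) the tray, face 13 mm past the groove's middle line, top 137 mm high by the outlet, 210 mm at the far end.
- groove_stop (a point): Where the first blank's nose meets the rubber feed rollers, on the groove's middle line at the height of a blank's axis, 22 mm inside the head's mouth. +y points up along the groove (rises 8 degrees to the tray). Blanks at home have middles 50, 150, 250 mm from here. A sprung flap 26 mm before the rollers stops blanks that run down; pushing the first under it takes about 4 N.
- groove_entry (a point): Upper end of the groove on a blank's axis, 390 mm from groove_stop along its +y; the tray's outlet opens here. The beech rails and edges of the groove end 4 mm below a blank's axis, so a shut gripper can push a blank's end from above.
- tray_handle (a point): Middle of the tray's red round handle bar: 10 mm thick, 68 mm long, level, parallel to the feeder's x axis, 36 mm clear of the tray's end wall. The tray (inside 114 x 84 mm, 24 mm deep, white slick floor) weighs 0.45 kg; raising it takes about 3 N.
- tray_hinge (a point): Point on the tray's hinge axis (parallel to the feeder's x) at the outlet, in line with the handle's middle: the handle swings about it in the upright plane along the feeder's y axis.
- tray (a joint): Tip angle, rad: 0 on its rests (floor falls 3 degrees away from the outlet), grows as the handle rises, stop at 0.50. The floor leans 14 degrees to the rail; a lip leaves an outlet one blank wide beside it. At 0.40 to 0.48 the blanks slide out one after another in 1 to 3 s. One hung on the lip rolls to the rail as the tray is lowered and goes at the next tip. Let go, it falls back.
- blank_a: Waxed beech dowel blank: round rod 100 mm long, 26 mm thick, 45 g, domed ends. Origin at its middle, y axis along the rod (it may roll about it). At the start the three lie side by side in the tray, parallel to the groove: a at the rail, then b, then c.
- blank_b: Another dowel blank like blank_a, its second place in the tray.
- blank_c: Another dowel blank like blank_a, its third place in the tray.
- extractor_top (a point): Middle of the top of the white spring button, 28 mm across, on the flat top (120 mm high) of the green feed head; pressed straight down 6 mm with 5 N, springs back. The three stand in a row along the feeder's x, 46 mm apart, in changing order.
- extractor (a joint): Travel of the white button, m (0 up, 0.006 fully pressed; counts as pressed beyond 0.004).
- feed_top (a point): Middle of the top of the green spring button, 28 mm across, on the flat top (120 mm high) of the green feed head; pressed straight down 6 mm with 5 N, springs back. The three stand in a row along the feeder's x, 46 mm apart, in changing order.
- feed (a joint): Travel of the green button, m (as the white one).
- stop_top (a point): Middle of the top of the red spring button, 28 mm across, on the flat top (120 mm high) of the green feed head; pressed straight down 6 mm with 5 N, springs back. The three stand in a row along the feeder's x, 46 mm apart, in changing order. Not to be pressed.
- stop (a joint): Travel of the red button, m.
- pliers: Bystander, loose on the bench: pliers with red handles, 185 mm long. Origin under its middle.
- nail_jar: Bystander, loose on the bench: jar with an ochre lid, 63 mm wide, 76 mm high. Origin under its middle.
- tin_wax: Bystander, loose on the bench: flat round tin, 71 mm wide, 24 mm high. Origin under its middle.
- turned_bowl: Bystander, loose on the bench: small turned wooden bowl, 69 mm wide. Origin under its middle.
- tape_roll: Bystander, loose on the bench: roll of masking tape lying flat, 77 mm wide. Origin under its middle.
- spanner: Bystander, loose on the bench: steel spanner, 209 mm long. Origin under its middle.
- oak_block: Bystander, loose on the bench: dark oak block, 62 x 62 x 40 mm. Origin under its middle.

How it is judged:
By the outcome, as a careful person would: the job done as asked, in the order asked, and still so for the second after the job is handed in, with the robot touching nothing.
It also fails if it takes over 51 s, if anything falls off the work surface, if the arm or the gripper's body presses on something with over 40 N, if the wrist force passes 120 N, or if a joint passes its speed limit or range.

## Robot

A 6-joint arm with a two-finger parallel gripper is mounted at the origin on a cart in front of the work surface, level with it; the furniture and walls round the work are solid. World frame = base frame: x ahead of the robot, y to its left, z up, the work surface at z = 0. Lengths are in mm, angles in rad, forces in N, time in s.
With the tool pointing down it reaches from about 300 to 775 mm from the base axis. Payload 14.6 kg.
Tool frame: the origin (TCP) lies on the centre line of the jaws, within the pads' length; the fingertips stand 19 mm ahead of it and the grasp point (between the pads) is the TCP (bot.tip_reach is the distance from the TCP to the fingertips, in mm); z points along the fingers, y is the line along which they close (so a half turn about z gives the same grasp; the last joint's range is limited). The gripper opens to 85 mm and grips with 20 to 120 N. Pads are 22 mm wide; open, the fingers measure 114 mm over their backs; the gripper's body (76 mm by 85 mm) begins 54 mm behind the grasp point. The pads swing forward as they close: fully open they stand 13 mm farther back than shut.
Start: joints at [1.18, 0.3, 1.521, -0, 1.321, -0.067], TCP at [174.992, 521.409, 250.281] pointing down, gripper open.
Joint ranges: [-3.03, 3.03], [-0.79, 2.21], [0.23, 2.52], [-1.04, 4.18], [0, 3.07], [-2.55, 2.55]. Speed limits (rad/s): [2.22, 2.22, 2.57, 3.14, 3.14, 3.14].

## Interface

Orientations are given as a unit quaternion [w, x, y, z].
In Python, from rig import bot gives the robot as it stands. Calls block until the motion is done:
- bot.move_to(position, orientation): joint-space move of the TCP to a pose.
- bot.servo_line(position, attitude=None, speed=150, until_force=None): straight line of the TCP; attitude=None keeps the orientation; speed is the mean speed in mm/s. With until_force (N) it stops when the force on the tool has changed by that much, and returns True; else False.
- bot.move_joints(angles): joint-space move.
- bot.move_gripper(opening, grip_force=None): finger opening in mm; grip_force is the grip in N (None keeps the last); returns when the fingers have stopped.
- bot.dwell(seconds).
- bot.ik(position, orientation): joint angles nearest the present ones, or None.
- bot.read_state(): the state.
- bot.read_camera(name): name is "side" or "top" or "wrist"; returns a dict with "image" (420x560x3 uint8, blue, green, red), "depth" (420x560 float32, mm along the optical axis (not along the pixel's ray), 0 where there is no reading), "fovy" (degrees; the focal length in pixels is half the picture's height over the tangent of half this angle, whatever the lens; pixels are square), "cx", "cy" (the principal point, pixels), "eye" and "attitude" of the camera in the world; the wrist camera has in their place "mount" (4x4, takes a point from camera to tool coordinates, whose origin is the TCP and whose axes are the flange's). Camera axes: x right, y down, z forward; pixel columns grow to the right and rows downward; lengths in mm; the calibration is good to about 2 mm. A picture is of the moment at which its call begins: read the wrist's pose just before it.
A pose or a line that the arm cannot do raises bot.MotionError and nothing moves.
- bot.finish_job(): hands the job in; it is judged then, once.
The state is a dict: "clock": time; "joint_positions": joint angles; "qvel": joint speeds; "effort": joint torques, N m; "ee_pos": TCP position; "tool_rot": TCP orientation; "ft_force": force on the tool from outside, world axes, zero at the start; "moment": the same for the moment, N m; "grip_width": finger opening in mm; "grip_force": force on a finger pad.
Only numpy, scipy, OpenCV 4.12 (cv2) and the standard library are available. Lean on these libraries where they do the work, as an engineer would, in place of code of your own. Each camera call takes 0.05 s, during which the arm holds its last target. There are 200 camera calls.

## Working session

There is one attempt and no reset: what is moved stays moved. The work goes in short steps, each a Python script; the robot and the scene stay as the last script left them, time stands still between calls to the robot, and variables do not carry over. Pictures are saved under pics/ and viewed, at most 10 in all, crops included, and the job is handed in when it is done.

```bash
ls; mkdir -p pics
python3 - <<'E'
from rig import bot
import cv2,numpy as np,pickle
d={}
for n in("side","top"):
    c=bot.read_camera(n);d[n]=c;cv2.imwrite(f"pics/{n}0.png",c["image"])
    print(n,c["fovy"],c["cx"],c["cy"],c["eye"],c["attitude"])
pickle.dump(d,open("c0.pkl","wb"))
s=bot.read_state();print(s["clock"],s["ee_pos"],s["tool_rot"],s["ft_force"])
E
```

```text
pics
side 43.679418160319784 278.0378423207258 208.56263056838395 [  452.43446091 -1599.34682021  1027.3381464 ] [-0.49249189  0.86998452 -0.01936085  0.01427682]
top 56.10398736429573 276.52219545726217 211.0873267551826 [ 436.96802651  -49.55659837 1229.09221025] [ 0.03385954 -0.70207854  0.71051111 -0.03336504]
0.1 [174.90517516 521.26102146 249.77194751] [-1.23207190e-04  1.61178792e-01  9.86925095e-01 -4.88848563e-04] [-0.02810479 -0.38311033  1.67291031]
```

View pics/top0.png

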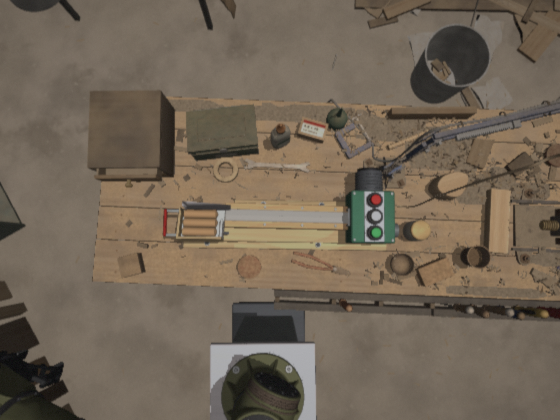

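View pics/side0.png

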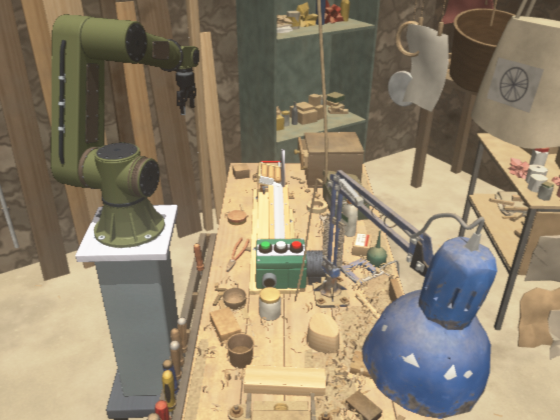

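The top view (left is +y, up is +x) shows the red handle at about (166,224) and the blanks at (200,222). The groove runs along row 216. The head buttons are red (375,199), white (375,215) and green (375,232). A lamp arm stands beyond the head at (390,170).

```bash
cat > h.py <<'E'
import numpy as np,cv2
from scipy.spatial.transform import Rotation as R
def quat(q): return R.from_quat([q[1],q[2],q[3],q[0]])
def f(c): return 210/np.tan(np.radians(c["fovy"]/2))
def cloud(c):
    v,u=np.mgrid[:420,:560]; d=c["depth"]; k=f(c)
    p=np.stack([(u-c["cx"])/k*d,(v-c["cy"])/k*d,d],-1)
    return quat(c["attitude"]).apply(p.reshape(-1,3)).reshape(p.shape)+c["eye"]
def ray(c,u,v,z):
    k=f(c);d=quat(c["attitude"]).apply([(u-c["cx"])/k,(v-c["cy"])/k,1]);e=np.array(c["eye"])
    return e+d*(z-e[2])/d[2]
E
python3 - <<'E'
from h import *
import pickle
c=pickle.load(open("c0.pkl","rb"))["top"];P=cloud(c);im=c["image"];hsv=cv2.cvtColor(im,cv2.COLOR_BGR2HSV)
H,S,V=[hsv[...,i].astype(int) for i in range(3)]
def rep(n,m,box):
    u0,v0,u1,v1=box;mm=np.zeros(m.shape,np.uint8);mm[v0:v1,u0:u1]=m[v0:v1,u0:u1]
    k,l,st,ce=cv2.connectedComponentsWithStats(mm)
    for i in np.argsort(-st[1:,4])[:2]+1:
        q=P[l==i];z=np.median(q[:,2]);r=cv2.minAreaRect(np.argwhere(l==i)[:,::-1].astype(np.float32))
        print(n,st[i],ce[i].round(1),"z",z.round(1),q[:,2].max().round(),"xy",ray(c,*ce[i],z).round(1),"med",np.median(q,0).round(1),r)
red=((H<10)|(H>170))&(S>150)&(V>70)
rep("handle",red,(155,200,175,245)); rep("redb",red,(360,190,392,208))
rep("green",(H>45)&(H<80)&(S>120)&(V>150),(360,222,392,242)); rep("white",(S<40)&(V>150),(360,206,392,224))
rep("head",(H>60)&(H<95)&(S>80),(340,180,405,250))
rep("groove",(S<45)&(V>120),(230,195,346,235))
for u in (172,180,190,200,210,218,226): print(u,[tuple(P[v,u].round().astype(int)) for v in (205,208,211,216,222,230,236)])
for u in (235,260,290,320,345): print(u,[tuple(P[v,u].round().astype(int)) for v in (205,209,212,216,219,222,226)])
# tall stuff near
m=(P[...,2]>130)&(P[...,2]<900)&(P[...,0]>250)&(P[...,0]<750)&(abs(P[...,1])<600)
k,l,st,ce=cv2.connectedComponentsWithStats(m.astype(np.uint8))
for i in range(1,k):
    if st[i,4]>15:q=P[l==i];print(st[i],q.min(0).round(),q.max(0).round())
cv2.imwrite("pics/crop.png",cv2.resize(im[180:260,150:410],None,fx=3,fy=3,interpolation=cv2.INTER_CUBIC))
E
```

```text
handle [163 209   4  27  74] [164.6 222. ] z 128.7 1229.0 xy [515.1 264.2 128.7] med [515.  263.8 128.7] ((164.68678283691406, 222.0116729736328), (2.869401216506958, 26.01174545288086), 3.5763344764709473)
redb [371 195  10  10  79] [375.4 199.2] z 141.9 146.0 xy [ 570.7 -324.6  141.9] med [ 571.1 -323.5  141.9] ((375.5, 199.5), (9.0, 9.0), 90.0)
green [373 229   7   7  42] [375.9 232.2] z 142.4 146.0 xy [ 478.9 -322.6  142.4] med [ 479.4 -323.   142.4] ((376.0, 232.0), (6.0, 6.0), 90.0)
white [372 212   9   8  59] [375.9 215.5] z 142.2 147.0 xy [ 525.  -324.3  142.2] med [ 524.  -324.2  142.2] ((376.0, 215.5), (7.0, 8.0), 90.0)
white [378 206   6  18  44] [381.7 212.9] z 120.5 124.0 xy [ 534.  -346.4  120.5] med [ 542.2 -347.5  120.5] ((380.5, 214.5), (17.0, 5.0), 90.0)
head [347 191  17  51 635] [356.4 216.8] z 117.6 1229.0 xy [ 524.  -275.   117.6] med [ 523.5 -275.7  117.6] ((355.0, 216.0), (50.0, 16.0), 90.0)
head [385 192  10  50 416] [388.9 216.7] z 118.1 1229.0 xy [ 523.1 -366.8  118.1] med [ 522.4 -366.4  118.1] ((389.5, 216.5), (49.0, 9.0), 90.0)
groove [ 230  209  113   1
[... 4064 characters left out ...]
np.int64(-253), np.int64(60)), (np.int64(532), np.int64(-253), np.int64(57)), (np.int64(523), np.int64(-254), np.int64(54)), (np.int64(513), np.int64(-252), np.int64(63)), (np.int64(501), np.int64(-252), np.int64(63))]
[ 383  106  165   69 2275] [ 642. -600.  131.] [ 730. -351.  456.]
[  87  137   76   43 2668] [637. 271. 130.] [750. 473. 167.]
[428 154 132  47 382] [ 567. -584.  133.] [ 609. -474.  503.]
[367 193  16  15 175] [ 550. -346.  130.] [ 590. -303.  146.]
[182 202  49   8 295] [548.  80. 130.] [563. 205. 214.]
[367 209  16  32 346] [ 458. -344.  130.] [ 544. -301.  147.]
[205 211  11   6  28] [530. 123. 130.] [544. 151. 134.]
[176 219  47  22 796] [463. 102. 130.] [523. 230. 152.]
```

View pics/crop.png

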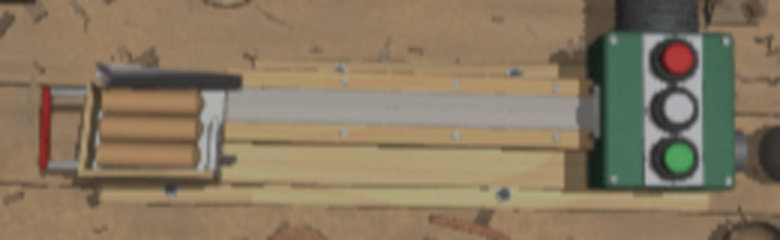

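The crop shows the tray's three blanks lying against the rail, the red handle bar at the left end, and the button order red, white, green from +x to -x. Everything is clear for moving above the handle, where I'll take a close look with the wrist camera.

```bash
cat >> h.py <<'E'
def wcloud(bot):
    s=bot.read_state();c=bot.read_camera("wrist");M=np.array(c["mount"])
    T=np.eye(4);T[:3,:3]=quat(s["tool_rot"]).as_matrix();T[:3,3]=s["ee_pos"];W=T@M
    c["attitude"]=R.from_matrix(W[:3,:3]).as_quat()[[3,0,1,2]];c["eye"]=W[:3,3]
    return c,cloud(c)
def down(yaw): # tool down, tool y along feeder y (yaw rad about z)
    q=(R.from_euler("z",yaw)*R.from_quat([0,1,0,0])).as_quat();return q[[3,0,1,2]]
E
python3 - <<'E'
from h import *
import pickle
from rig import bot
c=pickle.load(open("c0.pkl","rb"))["top"];im=c["image"].astype(int)
hsv=cv2.cvtColor(c["image"],cv2.COLOR_BGR2HSV)
pts=[]
for u in range(240,342,3):
    col=hsv[200:232,u];m=np.where((col[:,1]<45)&(col[:,2]>110))[0]
    p0=ray(c,u,200+m.mean(),0);y=p0[1]
    z=97-(70-y*0.92)*0.14
    pts.append(ray(c,u,200+m.mean(),z))
pts=np.array(pts);k=np.polyfit(pts[:,1],pts[:,0],1);print("groove x=",k,"resid",np.std(pts[:,0]-np.polyval(k,pts[:,1])))
for u in (347,394):print("head edge",ray(c,u,216,120))
bot.move_to([512,262,300],down(0))
s=bot.read_state();print(s["clock"],s["ee_pos"])
w,P=wcloud(bot);pickle.dump(w,open("w1.pkl","wb"));cv2.imwrite("pics/w1.png",w["image"])
h=cv2.cvtColor(w["image"],cv2.COLOR_BGR2HSV)
m=(((h[...,0]<10)|(h[...,0]>170))&(h[...,1]>150)&(h[...,2]>70)).astype(np.uint8)
n,l,st,ce=cv2.connectedComponentsWithStats(m)
for i in np.argsort(-st[1:,4])[:3]+1:
    q=P[l==i];z=np.median(q[:,2]);r=cv2.minAreaRect(np.argwhere(l==i)[:,::-1].astype(np.float32))
    b=cv2.boxPoints(r);print(st[i],z,np.median(q,0).round(1),[ray(w,*x,z-3).round(1)[:2] for x in b])
E
```

```text
groove x= [2.83666402e-02 5.35047755e+02] resid 1.11316363838567
head edge [ 526.45268952 -248.19575425  120.        ]
head edge [ 524.8632769  -380.82156936  120.        ]
1.675 [511.55383948 262.68485824 299.87405   ]
[276 153  14  90 971] 129.45947312848256 [510.9 265.8 129.5] [array([551.8, 259.2]), array([474.8, 262. ]), array([475.1, 271.2]), array([552.1, 269.1])]
```

View pics/w1.png

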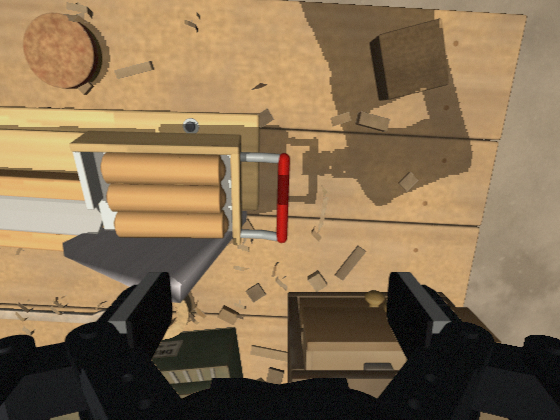

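The wrist view shows the bar at (283,198), middle at about (513, 265, 125), yaw about -0.028 rad, with its gap to the wall free. Next I grip it and tip the tray, yielding to the lateral force.

```bash
cat > tip.py <<'E'
from h import *
from rig import bot
YAW=-0.028; yf=np.array([0.028,1,0]); H0=np.array([510.5,265.4,125.]); Q=down(YAW)
hy,hz=149.,25.; r=np.hypot(hy,hz); a0=np.arctan2(hz,hy)
def pt(t,off=0): return H0+yf*(r*np.cos(a0+t)-hy+off)+[0,0,r*np.sin(a0+t)-hz]
def st(): s=bot.read_state();return s
def swing(t0,t1,n,off,F0,speed=70):
    for t in np.linspace(t0,t1,n+1)[1:]:
        bot.servo_line(pt(t,off),Q,speed=speed)
        d=np.array(st()["ft_force"])-F0
        off+=np.clip(0.12*d[1],-1.5,1.5)
        print("t %.2f F %s off %.1f"%(t,d.round(1),off))
    return off
E
python3 - <<'E'
from tip import *
import pickle
bot.move_gripper(34,30)
bot.servo_line(H0+[0,0,60],Q,speed=200)
F0=np.array(st()["ft_force"])
print("hit",bot.servo_line(H0,Q,speed=80,until_force=12))
bot.move_gripper(0); s=st();print(s["clock"],s["ee_pos"],s["grip_width"],s["grip_force"],s["ft_force"]-F0)
off=swing(0,0.44,8,0,F0)
for i in range(3):
    bot.dwell(0.7);c=bot.read_camera("top");cv2.imwrite(f"t{i}.png",c["image"][180:260,150:410])
s=st();print(s["clock"],s["ee_pos"],s["grip_width"],s["ft_force"]-F0)
cv2.imwrite("pics/tip1.png",cv2.resize(np.vstack([cv2.imread(f"t{i}.png") for i in range(3)]),None,fx=2.4,fy=2.4))
open("off","w").write(repr((off,list(F0))))
E
```

```text
hit False
4.2417 [510.71110485 265.71676117 125.56767519] 8.865661996185437 29.31622803211212 [0.27036654 2.38792293 2.15292226]
t 0.06 F [ 3.4  7.8 -2.8] off 0.9
t 0.11 F [ 2.   6.9 -1.2] off 1.8
t 0.17 F [ 3.   7.1 -1.6] off 2.6
t 0.22 F [ 2.8  7.6 -1.1] off 3.5
t 0.28 F [ 2.6  7.7 -0.5] off 4.5
t 0.33 F [ 2.5  7.8 -0.6] off 5.4
t 0.39 F [ 2.7  9.  -0.3] off 6.5
t 0.44 F [2.5 9.5 2.1] off 7.6
8.6167 [510.16713377 247.86053657 186.10797421] 8.392359401739407 [2.83952256 8.07757061 1.65326546]
```

View pics/tip1.png

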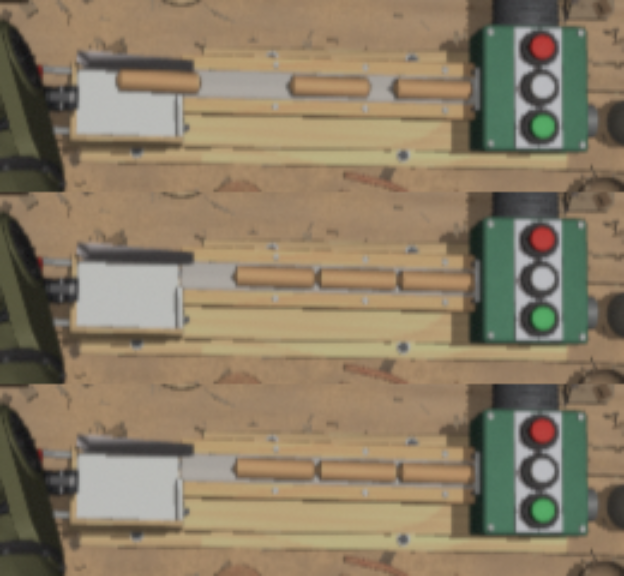

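All three blanks ran out in single file and sit against the flap, with the tail at about (235,468) in the last frame. I lower the tray, release it, and go for the push.

Run:
```python
from tip import *
off,F0=eval(open("off").read());F0=np.array(F0)
for t in np.linspace(0.44,0.0,6)[1:]: bot.servo_line(pt(t,off*t/0.44),Q,speed=100)
s=st();print(s["clock"],s["ee_pos"],s["ft_force"]-F0)
bot.move_gripper(30)
bot.servo_line(H0+[0,0,75],Q,speed=200)
c=bot.read_camera("top")
h=cv2.cvtColor(c["image"],cv2.COLOR_BGR2HSV)[212:219]
sat=np.median(h[...,1],0);print("sat",sat[232:262].astype(int))
bot.move_gripper(0)
for u in (246,248,250):print(u,ray(c,u,216,112).round(1))
yt=76
xg=535.05+.0284*yt-2
bot.move_to([xg,yt,200],Q)
bot.servo_line([xg,yt,145],Q,speed=150)
hit=bot.servo_line([xg,yt,124],Q,speed=40,until_force=6)
s=st();print(s["clock"],hit,s["ee_pos"],s["grip_width"],s["ft_force"])
w,P=wcloud(bot);c=bot.read_camera("top");
cv2.imwrite("pics/push0.png",np.vstack([w["image"],cv2.resize(c["image"][190:245,220:360],(560,220))])[:600])
```

```text
10.0167 [510.76565384 265.71960899 124.46766732] [3.83171497 1.91346495 2.66228382]
sat [ 17  17  17  17  17  17  17  17  17  17  17  17  16  17  18  32  92 103
 106 106 107 106 106 107 107 108 106 107 107 106]
246 [530.5  37.6 112. ]
248 [530.5  31.9 112. ]
250 [530.4  26.2 112. ]
13.1667 True [534.81291623  75.89074132 123.98242253] 0.02905452298686174 [-2.38009552 -1.04341293  7.06385723]
```

View pics/push0.png

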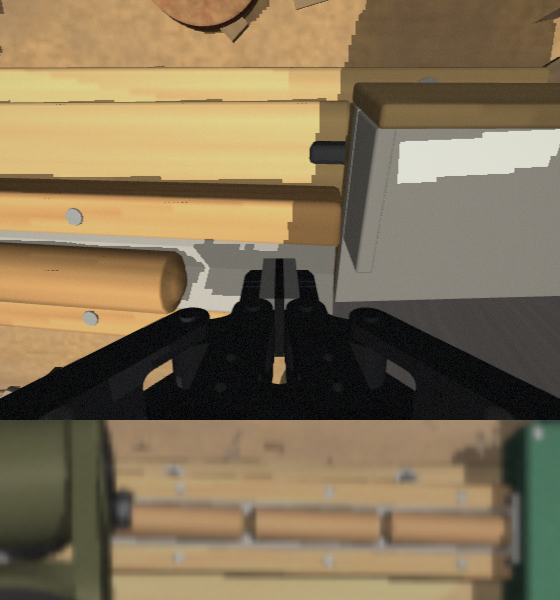

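The tray is back down and the gripper is shut just behind the tail blank, whose end is at (186,280) in the wrist view. The tip touched the groove rails at TCP z = 124. I lift slightly and push along the 8° slope until the force rises.

Run:
```python
from tip import *
p=np.array(st()["ee_pos"])+[0,0,3.0]
bot.servo_line(p,Q,speed=40)
F0=np.array(st()["ft_force"])
def on(d): return np.array([534.5+.0284*(p[1]-d),p[1]-d,p[2]-d*np.tan(np.radians(8))])
d=15;bot.servo_line(on(15),Q,speed=60)
while d<85:
    d+=5
    hit=bot.servo_line(on(d),Q,speed=35,until_force=14)
    s=st();f=np.array(s["ft_force"])-F0
    print(d,hit,s["ee_pos"].round(1) if hasattr(s["ee_pos"],"round") else s["ee_pos"],f.round(1),round(s["clock"],2))
    if hit or f[1]>15: break
w,P=wcloud(bot);c=bot.read_camera("top")
cv2.imwrite("pics/push1.png",np.vstack([w["image"][150:],cv2.resize(c["image"][190:245,220:360],(560,220))])[:600])
```

```text
20 False [536.1  55.8 124.2] [-1.   0.4  1.4] 14.21
25 False [535.9  50.7 123.4] [-0.3  0.2  0.9] 14.5
30 False [535.8  45.8 122.8] [-1.7  1.7  1.5] 14.79
35 False [535.7  40.7 122.1] [-1.   1.1  1.1] 15.08
40 False [535.5  35.7 121.3] [-1.5  2.2  1. ] 15.38
45 False [535.4  30.6 120.6] [-0.7  0.2  1.4] 15.67
50 False [535.2  25.5 119.9] [-0.5 -0.1  0.4] 15.96
55 False [535.1  20.8 119.3] [-0.5  2.   0.6] 16.25
60 True [535.1  19.  118.9] [-1.2 14.3  6.3] 16.46
```

View pics/push1.png

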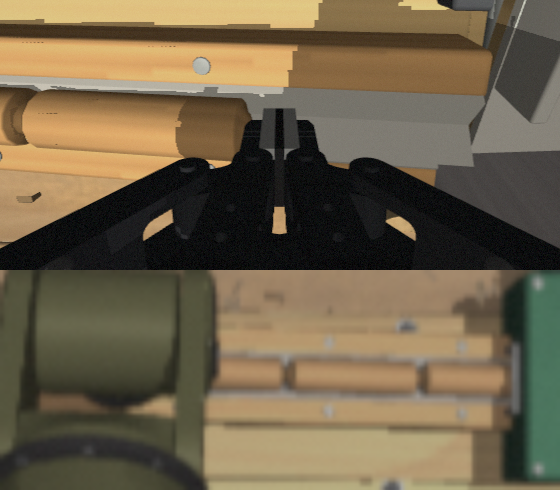

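The gaps between blanks moved about 10 px (roughly 30 mm) toward the head, which is more than the flap's 26 mm. I push once more, firmer, to confirm the hard stop. Then I retreat and look again.

Run:
```python
from tip import *
p=np.array(st()["ee_pos"])
hit=bot.servo_line(p+[-.3,-10,-1.4+0.5],Q,speed=25,until_force=12)
s=st();print(hit,s["ee_pos"],s["ft_force"],s["clock"])
q=np.array(s["ee_pos"]);bot.servo_line(q+[0,12,3],Q,speed=80);bot.servo_line(q+[0,12,70],Q,speed=200)
bot.move_to([525,60,280],Q)
w,P=wcloud(bot);cv2.imwrite("pics/home_w.png",w["image"])
bot.move_to([524,-200,240],Q)
c=bot.read_camera("top");im=c["image"]
h=cv2.cvtColor(im,cv2.COLOR_BGR2HSV);print(np.median(h[213:219,240:350,1],0).astype(int))
w,P=wcloud(bot);cv2.imwrite("pics/home_w2.png",w["image"])
a=cv2.resize(im[190:245,220:360],(560,220))
cv2.imwrite("pics/home.png",np.vstack([a,w["image"]])[:600])
# buttons by wrist
h=cv2.cvtColor(w["image"],cv2.COLOR_BGR2HSV);Z=P[...,2]
for n,m in (("red",((h[...,0]<10)|(h[...,0]>170))&(h[...,1]>150)),("green",(h[...,0]>45)&(h[...,0]<80)&(h[...,1]>110)&(h[...,2]>120)),("white",(h[...,1]<40)&(h[...,2]>150))):
    m=(m&(Z>125)&(Z<165)&(P[...,1]<-270)).astype(np.uint8);k,l,t,ce=cv2.connectedComponentsWithStats(m)
    if k>1:
        i=1+np.argmax(t[1:,4]);x,y,ww,hh,A=t[i];z=np.median(Z[l==i]);print(n,t[i],z,ray(w,x+ww/2-.5,y+hh/2-.5,z).round(1))
print(bot.read_state()["clock"])
```

```text
True [535.09374651  19.13257967 118.93857115] [-1.20179212 11.94067425  5.35218862] 16.7833
[ 17  17  17  17  17  17  17  17  17  17  17  17  17  17  16  17  26  84
 103 106 106 106 107 106 106 106 107 107 106 107 106 106 106 105 106 104
 104 104 105 104 105 105 107 106 106 105 105 107 105 104  70  68  99 105
 103 104 103 107 104 104 105 107 107 106 106 105 104 106 105 105 105 106
 105 106 104  97  77  60  62  68  68  70  68  68  68  66  68  71  74  74
  71  33  28  20  21  23  33  37  63  54  64  63  67  65  65  67  68  69
  68  69]
red [  76  268   47   43 1466] 141.73061656559972 [ 567.7 -321.9  141.7]
green [  54  135   43   43 1447] 142.13134966296795 [ 478.2 -321.9  142.1]
white [  66  209   41   38 1235] 142.09109699108947 [ 523.9 -323.   142.1]
19.225
```

View pics/home.png

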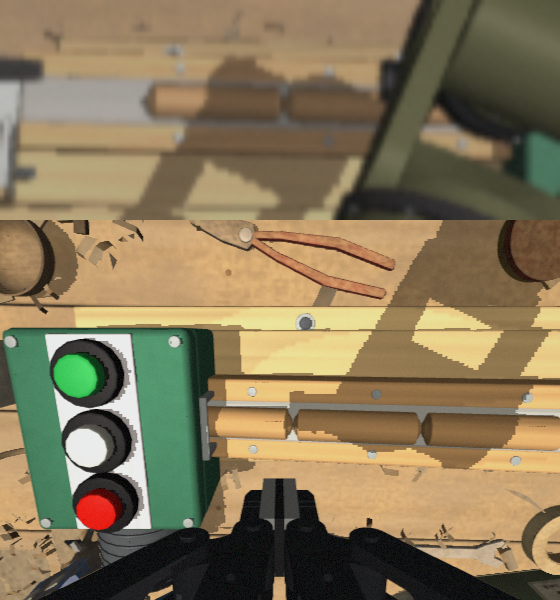

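View pics/home_w.png

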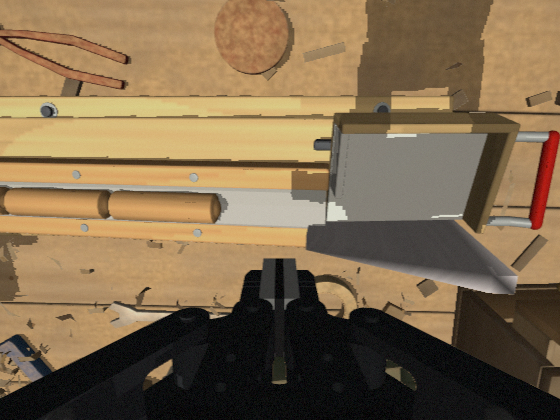

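The tail moved 9.5 px (about 27 mm), so the file went through the flap's 26 mm and met a hard stop. The blanks lie end to end in both views and the tray is flat and empty. Now the white button, then the green.

Run:
```python
from tip import *
for n,x,y in (("white",524.3,-323.5),("green",478.6,-322.3)):
    bot.move_to([x,y,200],Q); bot.servo_line([x,y,172],Q,speed=120)
    F0=np.array(st()["ft_force"]);z=172;log=[]
    while z>148:
        z-=1.5;hit=bot.servo_line([x,y,z],Q,speed=30,until_force=14)
        s=st();f=s["ft_force"][2]-F0[2];log.append((round(float(s["ee_pos"][2]),1),round(float(f),1)))
        if hit or f>13:break
    print(n,log)
    w=bot.dwell(0.2);bot.servo_line([x,y,200],Q,speed=120)
bot.move_to([480,-150,300],Q)
print(st()["clock"])
bot.move_to([400,200,330],Q);c=bot.read_camera("top")
cv2.imwrite("pics/end.png",cv2.resize(c["image"][170:290,110:430],None,fx=2.4,fy=2.4))
```

```text
white [(171.2, 0.3), (169.0, 0.5), (167.4, 0.1), (165.9, 0.1), (164.4, 0.9), (162.9, 0.2), (161.4, 0.0), (160.1, 2.5), (158.6, 3.3), (157.1, 3.7), (155.6, 5.4), (155.0, 12.2), (154.8, 22.5)]
green [(171.0, -0.2), (169.0, -0.1), (167.4, -0.4), (165.9, -0.1), (164.4, -0.4), (162.9, -1.0), (161.4, -0.7), (160.1, 1.3), (158.6, 2.6), (157.1, 3.5), (155.6, 3.8), (154.9, 12.1), (154.7, 24.0)]
29.6917
```

View pics/end.png

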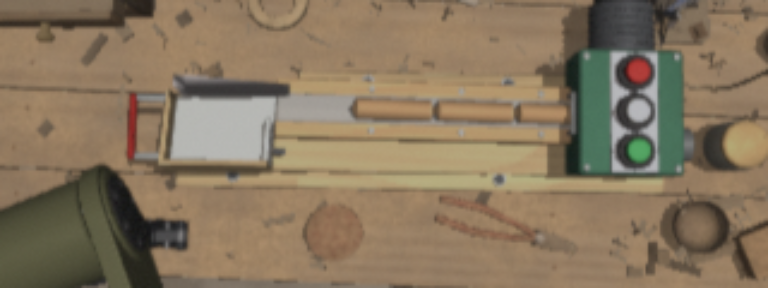

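Both buttons went their full 6 mm to a hard stop. The final picture shows the file still home with its tail at (354,108), the tray down and the bystanders where they were.

```bash
python3 -c "
from rig import bot
print(bot.finish_job())"
```

```text
the job is handed in; nothing more can be done
None
```

The job is handed in: all three blanks are home against the feed rollers, the tray is down, and white then green were pressed without touching red. It took about 30 s of the 51 s allowed, and I don't have the judge's verdict.

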